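# Gauge the blind bore in the oak shelf and fit the post that stands level

### The arm

A 6-joint arm with a two-finger parallel gripper is mounted at the origin on the work surface. World frame = base frame: x ahead of the robot, y to its left, z up, the work surface at z = 0. Lengths are in m, angles in rad, forces in N, time in s.
With the tool pointing down it reaches from about 0.375 to 0.925 m from the base axis. Payload 5.7 kg.
Tool frame: the origin (TCP) lies at the very end of the fingers, on their centre line; the grasp point (between the pads) lies 19 mm behind it; z points along the fingers, y is the direction in which the jaws open and shut (so a half turn about z gives the same grasp; the last joint's range is limited). The gripper opens to 85 mm and grips with 20 to 120 N. Pads are 22 mm wide; open, the fingers measure 114 mm over their backs; the gripper's body (76 mm by 85 mm) begins 54 mm behind the grasp point. The pads swing forward as they close: fully open they stand 13 mm farther back than shut.
Start: joints at [1.011, 0.359, 1.51, -0, 1.272, -0.115], TCP at [0.258, 0.542, 0.231] pointing down, gripper open.
Joint ranges: [-2.97, 2.97], [-1.01, 2.36], [0.21, 2.38], [-0.96, 4.11], [0.2, 2.71], [-2.98, 2.98]. Speed limits (rad/s): [2.39, 2.39, 3.14, 3.14, 3.14, 3.14].

### API

Orientations are given as a rotation vector (axis times angle).
In Python, from station import env gives the robot as it stands.
- The arm moves only by the tool carry_out, never from a script. Its argument "motion" is a list of rows, each an object of numbers: "grip": the opening, from 0 (shut) to 1 (fully open); "x", "y", "z": the shift along the tool's x, y, z in mm; "turn": the turn about the tool's z in rad. A call has 1 to 10 rows; each row is the pose to reach, as a shift and turn from the pose commanded when the call began, along the tool's axes at that moment; what a row does not reach only later rows make up. A row lasts 1/12 s, in which the tool goes at most 41.7 mm and 7.16 degrees, less where a joint would pass 70% of its speed; a pose out of reach is approached as far as the arm can. A call with a gripper value outside its range is refused whole. The fingers move at their own pace and stop on an object; "newtons" is the grip in N (left out, the last holds). Time passes only in rows, so rows that repeat a pose let the fingers close. It gives the time, the measured TCP pose, the force and the opening at its end, in the units of the state.
- env.read_state(): the state, without advancing time (a new reading comes with each control period).
- env.get_image(name): name is "scene" or "top"; returns (picture, depth): 400x640x3 uint8, blue, green, red; 400x640 float32, m along the optical axis (not along the pixel's ray), 0 where there is no reading.
- env.camera_params(name): a dict with "K" (3x3 intrinsics, pixels), "dist_coeffs" ([k1, k2, p1, p2, k3] as OpenCV has them; the pictures are not rectified), "cam_to_world" (4x4, takes a point from camera to world coordinates). Camera axes: x right, y down, z forward; pixel columns grow to the right and rows downward; lengths in m; the calibration is good to about 2 mm. A picture is of the moment at which its call begins. camera_params takes no time and is no camera call.
- env.hand_in(): hands the job in, once; it reports no verdict.
The state is a dict: "time": time; "qpos": joint angles; "joint_velocities": joint speeds; "effort": joint torques, N m; "eef_pos": TCP position; "ee_rot": TCP orientation; "ft_force": force on the tool from outside, world axes, zero at the start; "moment": the same for the moment, N m; "gripper_width": finger opening in m.
Only numpy, scipy, OpenCV 4.12 (cv2) and the standard library are available. Lean on these libraries where they do the work, as an engineer would, in place of code of your own. Each camera call takes 0.05 s, during which the arm holds its last target.

### The job

One post of the little gallery on the lower oak shelf is missing and nobody knows how deep its blind bore was drilled. First lower the spring-tipped depth gauge upright into the bore until it bottoms, press it lightly so that the tip gives about 3 mm (never more than 6 mm) for a moment, read how deep it went, and put the gauge back in its hole in the rack. Then take from the rack only the one post that will stand level with its two fitted neighbours, ease it gently down to the bottom of the bore, let go, and leave everything else alone.

Things in the scene. Friction and masses are not known exactly. Their poses are not given: they have to be found in the camera images.
- shelf: Two stepped oak shelves on a low tiled panel, fixed. Origin: middle of the lower shelf's top face (it reaches 380 mm to each side, 60 mm thick); x to the back, y along, z up. Bore at x -100, y +130 mm; fitted steel posts, black caps, 14 mm thick, 40 mm tall above the shelf, at x -100, y +40 and +220 mm. Front edge at x -150; upper shelf from x +50 to the back, its top 90 mm higher
- bore (a point): centre of the mouth of the empty blind bore, in the plane of the lower shelf's top; bore 15.6 mm wide, straight down, small chamfer of 2 mm; axes as the shelf's. It is 20, 30 or 40 mm deep (flat wooden bottom): which one is not known until it is gauged
- rack: Fixed grey rack lying on the lower shelf, 60 x 270 x 30 mm, long along its y. Origin: centre of its underside. Four holes 22 mm deep in its top, in a row on its centre line: posts at y -20, +35 and +90 mm (16 mm wide, which post stands in which varies), gauge at y -95 mm (12 mm wide)
- rack_gauge_hole (a point): centre of the mouth of the gauge's hole in the rack (12 mm wide, 22 mm deep, small chamfer), 30 mm above the shelf
- gauge: Depth gauge standing in the rack, loose, 80 g: orange round handle 18 mm thick from 70 to 120 mm above the origin; below it a steel rod 10 mm thick. Origin: centre of the rod's foot when the spring is not pressed; z up along the rod
- gauge_foot (a point): centre of the flat foot of the gauge's sprung rod: the point that touches the bottom (axes as the gauge's)
- gauge_tip (a joint): how far the sprung rod is pushed up into the handle (m), 0 at rest, 0.015 at most; it starts to give at 2 N, then 1 N more for each mm (5 N at 3 mm, 8 N at 6 mm)
- post_60: Loose round steel post with a white cap, 14 mm thick, 60 mm long, 60 g or so, upright in the rack; origin: centre of its foot (1.5 mm chamfer), z up along it. Set in a bore it stands 60 mm minus the bore's depth above the shelf
- post_70: Loose round steel post with a blue cap, 14 mm thick, 70 mm long, 60 g or so, upright in the rack; origin: centre of its foot (1.5 mm chamfer), z up along it. Set in a bore it stands 70 mm minus the bore's depth above the shelf
- post_80: Loose round steel post with a red cap, 14 mm thick, 80 mm long, 60 g or so, upright in the rack; origin: centre of its foot (1.5 mm chamfer), z up along it. Set in a bore it stands 80 mm minus the bore's depth above the shelf
- post_60_top (a point): centre of the top of the 60 mm post
- post_70_top (a point): centre of the top of the 70 mm post
- post_80_top (a point): centre of the top of the 80 mm post
- timer: round steel egg timer, 66 mm wide, 58 mm tall, on the upper shelf; origin: centre of its underside. Leave alone
- brush: silicone kitchen brush with a hard handle, 215 mm long, lying along y on the upper shelf; origin: about its middle, on its underside. Leave alone
- jar: glass jar with a glass lid and wire bail clamp, 80 mm wide, 100 mm tall, on the upper shelf; origin: centre of its underside. Leave alone

How it is judged:
By the outcome, as a careful person would: the job done as asked, in the order asked, and still so for the second after the job is handed in, with the robot touching nothing.
It also fails if it takes over 72 s, if anything falls off the work surface, if the arm or the gripper's body presses on something with over 40 N, if the wrist force passes 120 N, or if a joint passes its speed limit or range.

## Working session

There is one attempt and no reset: what is moved stays moved. The work goes in short steps, Python scripts to look and compute and a tool call to move; the robot and the scene stay as the last step left them, time stands still between calls to the robot, and variables do not carry over. Pictures are saved under pics/ and viewed, and the job is handed in when it is done.

Besides the shell and the picture viewer there is one more tool, called as name(argument=value, ...), one argument or row to a line, values as JSON. carry_out: Moves the arm, as the interface text tells. Its arguments: {"type":"object","properties":{"motion":{"type":"array"},"newtons":{"type":"number"}},"required":["motion"]}

```bash
ls; mkdir -p pics
cat > h.py <<'E'
import numpy as np, cv2
from station import env
E
python3 - <<'E'
from h import *
print(env.read_state())
for n in ("scene","top"):
    im,d=env.get_image(n); cv2.imwrite(f"pics/{n}0.png",im); np.save(f"pics/{n}0.npy",d)
    p=env.camera_params(n); print(n,p)
E
```

```text
pics
{'time': 0.0, 'qpos': array([ 1.01089696e+00,  3.59521181e-01,  1.51146760e+00, -1.76669400e-05,
        1.27247177e+00, -1.15099958e-01]), 'joint_velocities': array([ 0.00024867, -0.0008038 ,  0.00115111, -0.00090566,  0.00123939,
       -0.00068512]), 'effort': array([-8.64536451e-04, -5.27606750e+01, -2.78610921e+01, -4.05985911e-04,
        1.37931455e-02, -6.37955992e-06]), 'eef_pos': array([0.25780927, 0.54102279, 0.23043056]), 'ee_rot': array([-6.92802630e-01, -3.06363108e+00,  2.77680682e-03]), 'ft_force': array([-0.02098227, -0.65306733,  0.3689776 ]), 'moment': array([0.07212277, 0.06320097, 0.04326481]), 'gripper_width': 0.08544039590953413}
scene {'K': array([[491.25005175,   0.        , 324.66654376],
       [  0.        , 491.25005175, 186.7181289 ],
       [  0.        ,   0.        ,   1.        ]]), 'dist_coeffs': array([-0.07409218,  0.        ,  0.        ,  0.        ,  0.        ]), 'cam_to_world': array([[ 5.57524857e-01,  5.36221148e-01, -6.33745149e-01,
         1.28048580e+00],
       [ 8.30160150e-01, -3.60486386e-01,  4.25304234e-01,
        -4.43845507e-01],
       [-3.99373914e-04, -7.63227650e-01, -6.46129550e-01,
         9.05238747e-01],
       [ 0.00000000e+00,  0.00000000e+00,  0.00000000e+00,
         1.00000000e+00]])}
top {'K': array([[394.18929767,   0.        , 326.69846051],
       [  0.        , 394.18929767, 195.95038887],
       [  0.        ,   0.        ,   1.        ]]), 'dist_coeffs': array([-0.03003875,  0.        ,  0.        ,  0.        ,  0.        ]), 'cam_to_world': array([[ 0.00850124, -0.99780717,  0.06563973,  0.53606542],
       [-0.99993851, -0.00895017, -0.00654823,  0.00478063],
       [ 0.00712136, -0.06558002, -0.9978219 ,  1.13941359],
       [ 0.        ,  0.        ,  0.        ,  1.        ]])}
```

View pics/scene0.png

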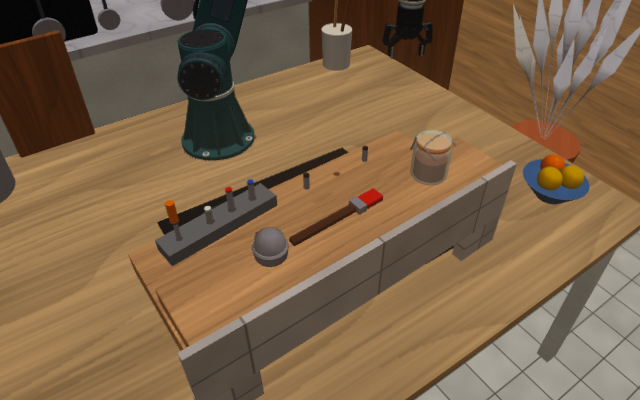

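View pics/top0.png

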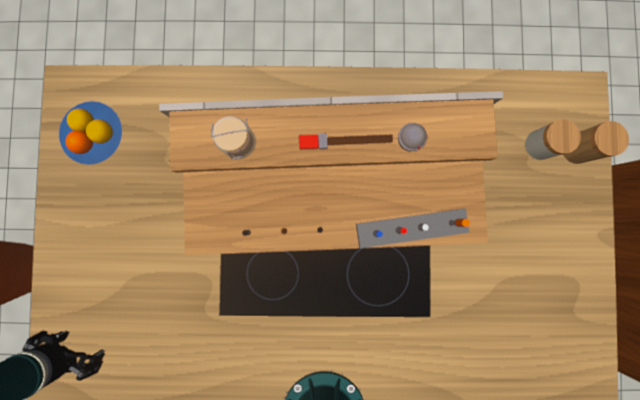

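The scene view shows the fitted posts at (306,180) and (365,153), the bore at (337,174), and the gauge at (172,212). The rack posts are white (209,210), red (229,192) and blue (251,184). In the top view the bore is at (284,231). I'll take enlarged crops next.

Run:
```python
import cv2,numpy as np
s=cv2.imread("pics/scene0.png");t=cv2.imread("pics/top0.png")
a=cv2.resize(s[140:270,145:385],None,fx=3.3,fy=3.3,interpolation=cv2.INTER_NEAREST);cv2.imwrite("pics/sc.png",a)
b=cv2.resize(t[200:260,230:330],None,fx=7,fy=7,interpolation=cv2.INTER_NEAREST)
cv2.imwrite("pics/tc1.png",b)
cv2.imwrite("pics/tc2.png",cv2.resize(t[200:260,350:480],None,fx=6,fy=6,interpolation=cv2.INTER_NEAREST))
```

```text
(no output)
```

View pics/sc.png

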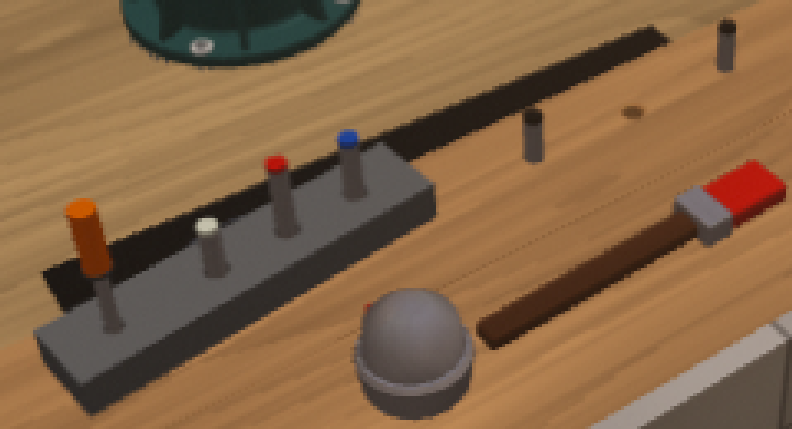

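View pics/tc1.png

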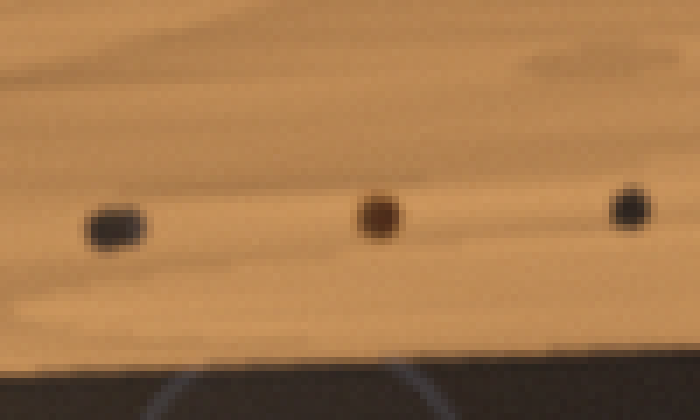

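View pics/tc2.png

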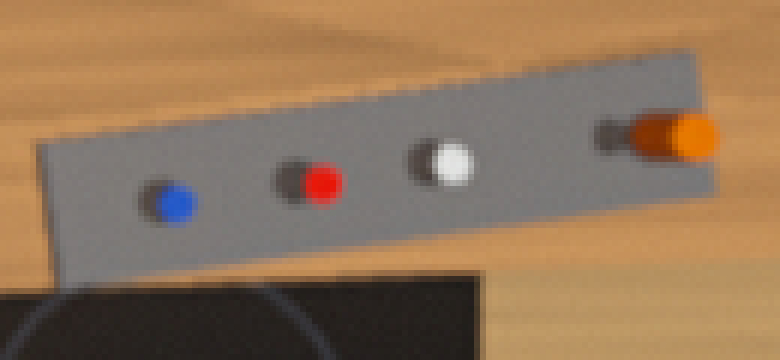

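```bash
cat >> h.py <<'E'
P={n:env.camera_params(n) for n in ("scene","top")}
def ray(n,uv):
    p=P[n]; q=cv2.undistortPoints(np.array([[uv]],float),p["K"],p["dist_coeffs"])[0,0]
    T=p["cam_to_world"]; d=T[:3,:3]@np.array([q[0],q[1],1]); return T[:3,3],d
def onz(n,uv,z):
    o,d=ray(n,uv); return o+d*(z-o[2])/d[2]
def tri(uvs,uvt):
    (o1,d1),(o2,d2)=ray("scene",uvs),ray("top",uvt)
    d1=d1/np.linalg.norm(d1);d2=d2/np.linalg.norm(d2)
    s=np.linalg.lstsq(np.c_[d1,-d2],o2-o1,rcond=None)[0]
    a,b=o1+s[0]*d1,o2+s[1]*d2; return (a+b)/2,np.linalg.norm(a-b)
def cloud(n,d):
    p=P[n];h,w=d.shape;vv,uu=np.mgrid[:h,:w]
    q=cv2.undistortPoints(np.stack([uu.ravel(),vv.ravel()],1)[:,None].astype(float),p["K"],p["dist_coeffs"])[:,0]
    X=np.c_[q,np.ones(len(q))]*d.reshape(-1,1); T=p["cam_to_world"]
    return (X@T[:3,:3].T+T[:3,3]).reshape(h,w,3)
E
python3 - <<'E'
from h import *
I={n:cv2.imread(f"pics/{n}0.png") for n in("scene","top")}
C={n:cloud(n,np.load(f"pics/{n}0.npy")) for n in I}
box={"scene":(140,270,145,385),"top":(200,260,230,480)}
def blobs(n,m,f=lambda b,g,r:None):
    pass
for n in I:
    y0,y1,x0,x1=box[n]; im=I[n].astype(int);b,g,r=im[...,0],im[...,1],im[...,2]
    M={"blue":(b>140)&(r<110)&(b-r>60),"red":(r>150)&(g<70)&(b<70),"white":(b>165)&(r>165)&(g>165),"orange":(r>190)&(g>90)&(b<60)&(g<170),"dark":(r<75)&(g<60)&(b<60),"borebrown":(r<125)&(r-b>20)&(g<85)}
    for k,m in M.items():
        mm=np.zeros(m.shape,np.uint8);mm[y0:y1,x0:x1]=m[y0:y1,x0:x1]
        c,l,s,ce=cv2.connectedComponentsWithStats(mm)
        print(n,k,[(s[i][4],ce[i].round(1).tolist()) for i in range(1,c) if 4<s[i][4]<250])
# planes
print("shelf z top",[C["top"][v,u].round(4) for u,v in((260,210),(300,200),(220,235),(340,215))])
print("rack z top",[C["top"][v,u].round(4) for u,v in((390,230),(412,226),(440,220))])
print("scene shelf",[C["scene"][v,u].round(4) for u,v in((337,190),(290,200),(390,160))])
print("upper",C["top"][155,250].round(4))
E
```

```text
scene blue [(np.int32(13), [250.0, 181.0])]
scene red [(np.int32(23), [227.9, 188.4]), (np.int32(213), [370.0, 195.9])]
scene white [(np.int32(12), [206.9, 207.8])]
scene orange []
scene dark [(np.int32(237), [218.2, 153.7]), (np.int32(23), [364.9, 148.2]), (np.int32(22), [252.0, 195.4]), (np.int32(43), [208.7, 217.7]), (np.int32(33), [382.4, 257.6]), (np.int32(175), [271.3, 261.0])]
scene borebrown [(np.int32(22), [363.0, 151.0]), (np.int32(105), [302.0, 163.8]), (np.int32(5), [367.0, 152.0]), (np.int32(6), [334.5, 158.0]), (np.int32(29), [303.8, 177.0]), (np.int32(18), [336.3, 173.6]), (np.int32(33), [233.9, 190.1]), (np.int32(216), [177.7, 212.3]), (np.int32(5), [276.0, 198.0]), (np.int32(66), [373.5, 203.2]), (np.int32(9), [256.8, 232.9]), (np.int32(7), [162.0, 254.0]), (np.int32(21), [187.0, 257.1]), (np.int32(6), [253.3, 253.5]), (np.int32(12), [170.3, 263.0]), (np.int32(5), [283.0, 261.0])]
top blue [(np.int32(29), [379.3, 233.6])]
top red [(np.int32(29), [403.4, 230.3])]
top white [(np.int32(30), [425.1, 226.8])]
top orange [(np.int32(47), [465.7, 222.3])]
top dark [(np.int32(12), [319.5, 229.5]), (np.int32(20), [245.6, 232.4])]
top borebrown [(np.int32(30), [457.5, 222.8]), (np.int32(16), [319.5, 229.4]), (np.int32(22), [283.9, 230.9]), (np.int32(22), [245.7, 232.0]), (np.int32(39), [385.0, 247.4]), (np.int32(20), [415.5, 246.0]), (np.int32(14), [429.0, 252.5]), (np.int32(81), [323.0, 250.0]), (np.int32(32), [241.8, 253.4]), (np.int32(32), [269.6, 252.2])]
shelf z top [array([0.5643, 0.1651, 0.1516]), array([0.5902, 0.0652, 0.1519]), array([0.5009, 0.2642, 0.1503]), array([ 0.5536, -0.0355,  0.1497])]
rack z top [array([ 0.5176, -0.156 ,  0.1805]), array([ 0.5277, -0.2093,  0.1822]), array([ 0.5428, -0.2782,  0.1811])]
scene shelf [array([0.5678, 0.0694, 0.152 ]), array([ 0.536 , -0.0404,  0.1516]), array([0.5432, 0.2519, 0.148 ])]
upper [0.6884 0.1765 0.2387]
```

Run:
```python
from h import *
z0=.151
print("bore",onz("top",(283.9,230.9),z0),onz("scene",(336.3,173.6),z0),tri((336.3,173.6),(283.9,230.9)))
p={"blue":(.229,(379.3,233.6),(250,180.5)),"red":(.239,(403.4,230.3),(228,187.7)),"white":(.219,(425.1,226.8),(207,207.5))}
for k,(z,t,s) in p.items():
    print(k,onz("top",t,z).round(4),onz("scene",s,z).round(4),tri(s,t))
# orange top disk approx
print("gauge top",onz("top",(465.7,222.3),.279).round(4),onz("scene",(145+82/3.3-.5,140+208/3.3-.5),.279).round(4))
# foot of gauge at rack top
print("gauge base",onz("top",(350+608/6-.5,200+135/6-.5),.185).round(4),onz("scene",(145+115/3.3-.5,140+328/3.3-.5),.181).round(4))
# fitted post tops (z .191)
for t,s in (((319.6,229.3),(145+533/3.3-.5,140+113/3.3-.5)),((244.8,232.3),(145+727/3.3-.5,140+24/3.3-.5))):
    print("fitted",onz("top",t,.191).round(4),onz("scene",s,.191).round(4))
# rack corners top view & scene
for c in ((37,143),(692,50),(715,190),(62,285)): print("rc",onz("top",(350+c[0]/6-.5,200+c[1]/6-.5),.181).round(4))
for c in ((37,335),(90,387),(435,187),(380,143)): print("rs",onz("scene",(145+c[0]/3.3-.5,140+c[1]/3.3-.5),.181).round(4))
```

```text
bore [0.51264089 0.10445579 0.151     ] [0.51527239 0.10408568 0.151     ] (array([0.51287987, 0.10513197, 0.14888816]), np.float64(0.0010891111939032203))
blue [ 0.5101 -0.1231  0.229 ] [ 0.5096 -0.1214  0.229 ] (array([ 0.51045306, -0.12240623,  0.23008443]), np.float64(0.0013069318288195036))
red [ 0.5183 -0.1769  0.239 ] [ 0.5164 -0.1756  0.239 ] (array([ 0.51838833, -0.17639493,  0.24080624]), np.float64(0.0002213033881458837))
white [ 0.5264 -0.2318  0.219 ] [ 0.5269 -0.2312  0.219 ] (array([ 0.52659924, -0.23148257,  0.21901074]), np.float64(0.0007619851210926748))
gauge top [ 0.5375 -0.306   0.279 ] [ 0.5392 -0.3046  0.279 ]
gauge base [ 0.5381 -0.3035  0.185 ] [ 0.5415 -0.3052  0.181 ]
fitted [0.5182 0.0149 0.191 ] [0.517  0.0163 0.191 ]
fitted [0.5094 0.1941 0.191 ] [0.5078 0.1952 0.191 ]
rc [ 0.5331 -0.0724  0.181 ]
rc [ 0.573  -0.3398  0.181 ]
rc [ 0.5162 -0.3485  0.181 ]
rc [ 0.4761 -0.0827  0.181 ]
rs [ 0.5202 -0.3481  0.181 ]
rs [ 0.5794 -0.3358  0.181 ]
rs [ 0.537  -0.0749  0.181 ]
rs [ 0.475  -0.0838  0.181 ]
```

```bash
cat >> h.py <<'E'
from scipy.spatial.transform import Rotation as Ro
def go(t,yaw=None):
    s=env.read_state();R=Ro.from_rotvec(s["ee_rot"]).as_matrix()
    cy=np.degrees(np.arctan2(R[1,1],R[0,1]))
    print("t",round(s["time"],2),"pos",s["eef_pos"].round(4),"toolz",R[:,2].round(4),"yaw",cy.round(2),"f",s["ft_force"].round(2),"w",round(s["gripper_width"],4))
    print(" shift mm",(R.T@(np.array(t)-s["eef_pos"])*1000).round(1),"turn",None if yaw is None else np.radians(cy-yaw).round(4))
E
python3 -c "
from h import *
go([.44,.3,.34],8.5)"
```

```text
t 0.1 pos [0.2578 0.5411 0.2305] toolz [-9.0e-04 -1.4e-03 -1.0e+00] yaw 64.51 f [ 0.07 -0.6   0.53] w 0.0855
 shift mm [-268.2 -139.4 -109.3] turn 0.9776
```

carry_out(
  motion=[
    {"x": -20,"y": -10,"z": -40,"turn": 0.1,"grip": 0.6},
    {"x": -50,"y": -25,"z": -75,"turn": 0.22,"grip": 0.6},
    {"x": -85,"y": -45,"z": -90,"turn": 0.34,"grip": 0.6},
    {"x": -120,"y": -62,"z": -100,"turn": 0.46,"grip": 0.6},
    {"x": -155,"y": -80,"z": -109,"turn": 0.58,"grip": 0.6},
    {"x": -190,"y": -100,"z": -109,"turn": 0.7,"grip": 0.6},
    {"x": -225,"y": -117,"z": -109,"turn": 0.82,"grip": 0.6},
    {"x": -255,"y": -132,"z": -109,"turn": 0.94,"grip": 0.6},
    {"x": -268,"y": -139,"z": -109,"turn": 0.978,"grip": 0.6},
    {"x": -268,"y": -139,"z": -109,"turn": 0.978,"grip": 0.6},
  ],
)

```text
time: 0.93
eef_pos: [0.4422, 0.2978, 0.3399]
ee_rot: [2.058, 2.372, -0.002]
ft_force: [-0.4, 0.5, 0.1]
gripper_width: 0.0514
```

```bash
python3 -c "
from h import *
go([.538,-.3055,.34],8.5)"
```

```text
t 0.93 pos [0.4422 0.2978 0.3399] toolz [ 1.0e-04 -1.6e-03 -1.0e+00] yaw 8.13 f [-0.36  0.53  0.06] w 0.0514
 shift mm [-610.8    9.5    0.9] turn -0.0065
```

carry_out(
  motion=[
    {"x": -40,"y": 1},
    {"x": -80,"y": 2},
    {"x": -120,"y": 3},
    {"x": -160,"y": 4},
    {"x": -200,"y": 5},
    {"x": -240,"y": 5},
    {"x": -280,"y": 5},
    {"x": -320,"y": 5},
    {"x": -360,"y": 5},
    {"x": -400,"y": 6},
  ],
)

```text
invalid input
```

carry_out(
  motion=[
    {"x": -40,"y": 1},
    {"x": -80,"y": 2},
    {"x": -120,"y": 3},
    {"x": -160,"y": 3},
    {"x": -190,"y": 3},
    {"x": -210,"y": 3},
    {"x": -210,"y": 3},
    {"x": -210,"y": 3},
  ],
)

```text
invalid input
```

Run:
```python
from h import *
for n in ("scene","top"):
    im,d=env.get_image(n); cv2.imwrite(f"pics/{n}1.png",im)
    c=im[120:270,100:340] if n=="scene" else im[180:260,380:510]
    cv2.imwrite(f"pics/{n}1c.png",cv2.resize(c,None,fx=3.3 if n=="scene" else 6,fy=3.3 if n=="scene" else 6,interpolation=0))
go([.538,-.3055,.34],8.5)
```

```text
t 1.03 pos [0.4402 0.3004 0.3399] toolz [-0.0012  0.     -1.    ] yaw 8.44 f [ 0.59  0.85 -0.4 ] w 0.0513
 shift mm [-6.137e+02  7.900e+00 -2.000e-01] turn -0.0011
```

View pics/scene1c.png

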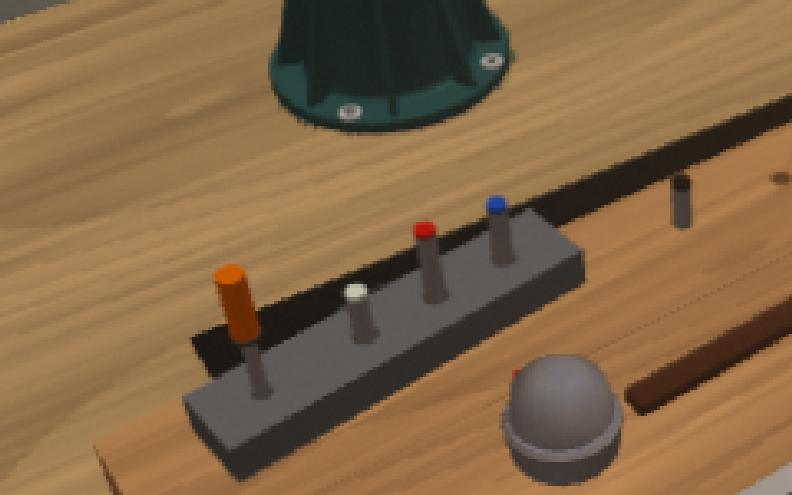

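The calls were refused, most likely because each row needs every field. The picture shows the gauge and rack unchanged. I'll resend with full rows.

carry_out(
  motion=[
    {"x": -40,"y": 1,"z": 0,"turn": 0,"grip": 0.6},
    {"x": -80,"y": 2,"z": 0,"turn": 0,"grip": 0.6},
    {"x": -120,"y": 3,"z": 0,"turn": 0,"grip": 0.6},
    {"x": -160,"y": 4,"z": 0,"turn": 0,"grip": 0.6},
    {"x": -200,"y": 5,"z": 0,"turn": 0,"grip": 0.6},
    {"x": -240,"y": 5,"z": 0,"turn": 0,"grip": 0.6},
    {"x": -280,"y": 5,"z": 0,"turn": 0,"grip": 0.6},
    {"x": -320,"y": 5,"z": 0,"turn": 0,"grip": 0.6},
    {"x": -360,"y": 5,"z": 0,"turn": 0,"grip": 0.6},
    {"x": -400,"y": 5,"z": 0,"turn": 0,"grip": 0.6},
  ],
)

```text
time: 1.87
eef_pos: [0.5042, -0.0942, 0.3403]
ee_rot: [-2.047, -2.383, -0.001]
ft_force: [-0.1, 1.1, -0.5]
gripper_width: 0.0511
```

carry_out(
  motion=[
    {"x": -40,"y": 1,"z": 0,"turn": 0,"grip": 0.6},
    {"x": -80,"y": 2,"z": 0,"turn": 0,"grip": 0.6},
    {"x": -120,"y": 3,"z": 0,"turn": 0,"grip": 0.6},
    {"x": -160,"y": 3,"z": 0,"turn": 0,"grip": 0.6},
    {"x": -195,"y": 3,"z": 0,"turn": 0,"grip": 0.6},
    {"x": -213,"y": 3,"z": 0,"turn": 0,"grip": 0.6},
    {"x": -213,"y": 3,"z": 0,"turn": 0,"grip": 0.6},
    {"x": -213,"y": 3,"z": 0,"turn": 0,"grip": 0.6},
  ],
)

```text
time: 2.53
eef_pos: [0.5389, -0.3033, 0.3396]
ee_rot: [-2.049, -2.379, -0.001]
ft_force: [-0.2, -0.1, -0.4]
gripper_width: 0.0512
```

Run:
```python
from h import *
for n in ("scene","top"):
    im,d=env.get_image(n); cv2.imwrite(f"pics/{n}1.png",im)
    c=im[120:270,100:340] if n=="scene" else im[180:260,380:510]
    cv2.imwrite(f"pics/{n}1c.png",cv2.resize(c,None,fx=3.3 if n=="scene" else 6,fy=3.3 if n=="scene" else 6,interpolation=0))
go([.538,-.3055,.34],8.5)
```

```text
t 2.63 pos [ 0.5387 -0.3021  0.3401] toolz [-6.0e-04  1.4e-03 -1.0e+00] yaw 8.59 f [-0.43  0.58 -0.44] w 0.0513
 shift mm [-3.3 -1.2  0.1] turn 0.0017
```

View pics/scene1c.png

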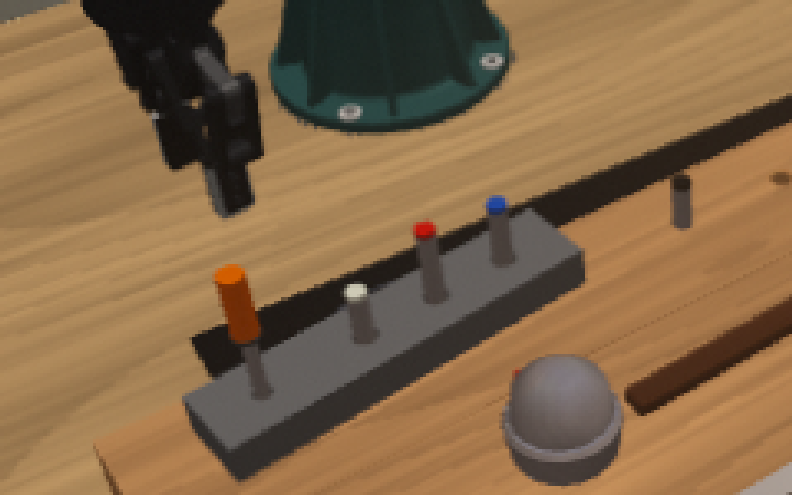

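The gripper is above the gauge with the jaws straddling it (handle at about (237,300) in the crop). Going down now.

carry_out(
  motion=[
    {"x": -2,"y": -1,"z": 0,"turn": 0,"grip": 0.6},
    {"x": -2.5,"y": -1,"z": 15,"turn": 0,"grip": 0.6},
    {"x": -2.5,"y": -1,"z": 35,"turn": 0,"grip": 0.6},
    {"x": -2.5,"y": -1,"z": 55,"turn": 0,"grip": 0.6},
    {"x": -2.5,"y": -1,"z": 75,"turn": 0,"grip": 0.6},
    {"x": -2.5,"y": -1,"z": 90,"turn": 0,"grip": 0.6},
    {"x": -2.5,"y": -1,"z": 100,"turn": 0,"grip": 0.6},
    {"x": -2.5,"y": -1,"z": 102,"turn": 0,"grip": 0.6},
    {"x": -2.5,"y": -1,"z": 102,"turn": 0,"grip": 0.6},
  ],
)

```text
time: 3.38
eef_pos: [0.5378, -0.306, 0.2381]
ee_rot: [-2.049, -2.38, 0.0]
ft_force: [-0.0, -0.0, 0.6]
gripper_width: 0.0514
```

```bash
cat >> h.py <<'E'
def shot(tag,b=None):
    for n in ("scene","top"):
        im,d=env.get_image(n); cv2.imwrite(f"pics/{n}{tag}.png",im); np.save(f"pics/{n}{tag}.npy",d)
        bb=(b or {}).get(n)
        if bb:
            y0,y1,x0,x1=bb; f=min(780/(x1-x0),580/(y1-y0))
            cv2.imwrite(f"pics/{n}{tag}c.png",cv2.resize(im[y0:y1,x0:x1],None,fx=f,fy=f,interpolation=0))
E
python3 - <<'E'
from h import *
shot(2,{"scene":(140,240,120,280),"top":(190,260,400,500)})
go([.538,-.3055,.238],8.5)
E
```

```text
t 3.48 pos [ 0.5386 -0.307   0.2395] toolz [ 0.0014 -0.0011 -1.    ] yaw 8.51 f [ 0.8  -0.49  0.01] w 0.0511
 shift mm [ 1.6 -0.4  1.5] turn 0.0002
```

View pics/scene2c.png

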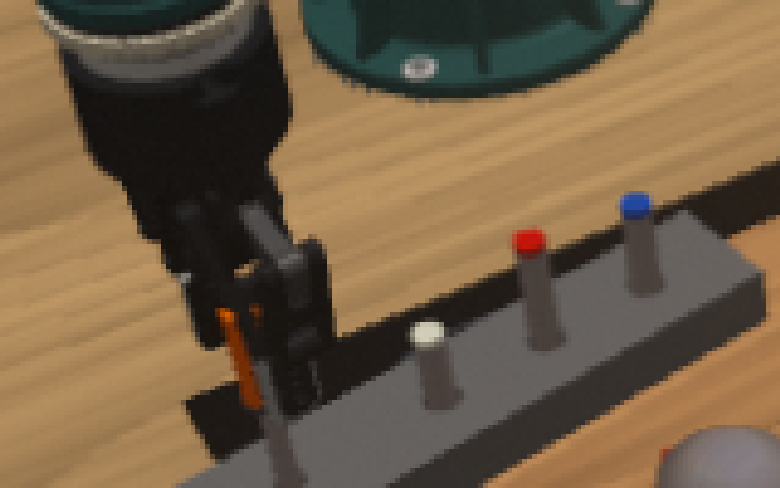

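View pics/top2c.png

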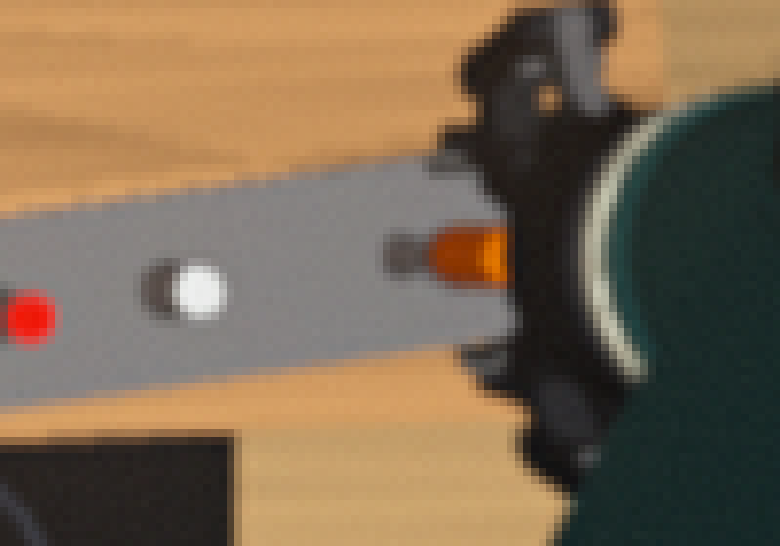

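The handle sits between the pads in both views: (240,350) in the scene crop and (470,256) in the top crop. Closing.

carry_out(
  motion=[
    {"x": 0,"y": 0,"z": 0,"turn": 0,"grip": 0},
    {"x": 0,"y": 0,"z": 0,"turn": 0,"grip": 0},
    {"x": 0,"y": 0,"z": 0,"turn": 0,"grip": 0},
    {"x": 0,"y": 0,"z": 0,"turn": 0,"grip": 0},
    {"x": 0,"y": 0,"z": 0,"turn": 0,"grip": 0},
    {"x": 0,"y": 0,"z": 0,"turn": 0,"grip": 0},
    {"x": 0,"y": 0,"z": 0,"turn": 0,"grip": 0},
    {"x": 0,"y": 0,"z": 0,"turn": 0,"grip": 0},
  ],
  newtons=40,
)

```text
time: 4.15
eef_pos: [0.5384, -0.3072, 0.2386]
ee_rot: [2.05, 2.379, 0.0]
ft_force: [0.5, -0.1, 2.2]
gripper_width: 0.0174
```

carry_out(
  motion=[
    {"x": 0,"y": 0,"z": 0,"turn": 0,"grip": 0},
  ],
)

```text
time: 4.23
eef_pos: [0.5383, -0.3072, 0.2386]
ee_rot: [2.05, 2.379, 0.0]
ft_force: [0.7, 0.0, 2.7]
gripper_width: 0.0169
```

carry_out(
  motion=[
    {"x": 0,"y": 0,"z": 0,"turn": 0,"grip": 0},
  ],
)

```text
time: 4.32
eef_pos: [0.5383, -0.3071, 0.2385]
ee_rot: [2.051, 2.379, 0.0]
ft_force: [0.9, -0.1, 2.3]
gripper_width: 0.0172
```

carry_out(
  motion=[
    {"x": 0,"y": 0,"z": -5,"turn": 0,"grip": 0},
    {"x": 0,"y": 0,"z": -15,"turn": 0,"grip": 0},
    {"x": 0,"y": 0,"z": -30,"turn": 0,"grip": 0},
    {"x": 0,"y": 0,"z": -60,"turn": 0,"grip": 0},
    {"x": 0,"y": 0,"z": -90,"turn": 0,"grip": 0},
    {"x": 0,"y": 0,"z": -110,"turn": 0,"grip": 0},
    {"x": 0,"y": 0,"z": -110,"turn": 0,"grip": 0},
  ],
)

```text
time: 4.9
eef_pos: [0.5394, -0.3081, 0.3543]
ee_rot: [2.046, 2.374, 0.0]
ft_force: [1.0, -1.0, -0.9]
gripper_width: 0.0168
```

carry_out(
  motion=[
    {"x": 20,"y": 2,"z": 0,"turn": 0,"grip": 0},
    {"x": 60,"y": 5,"z": 0,"turn": 0,"grip": 0},
    {"x": 100,"y": 9,"z": 0,"turn": 0,"grip": 0},
    {"x": 140,"y": 13,"z": 0,"turn": 0,"grip": 0},
    {"x": 180,"y": 16,"z": 0,"turn": 0,"grip": 0},
    {"x": 220,"y": 20,"z": 0,"turn": 0,"grip": 0},
    {"x": 260,"y": 24,"z": 0,"turn": 0,"grip": 0},
    {"x": 300,"y": 27,"z": 0,"turn": 0,"grip": 0},
    {"x": 340,"y": 31,"z": 0,"turn": 0,"grip": 0},
    {"x": 370,"y": 33,"z": 0,"turn": 0,"grip": 0},
  ],
)

```text
time: 5.73
eef_pos: [0.5144, 0.0668, 0.3478]
ee_rot: [-2.049, -2.379, 0.001]
ft_force: [1.1, 0.3, -1.4]
gripper_width: 0.0168
```

carry_out(
  motion=[
    {"x": 25,"y": 3,"z": 20,"turn": 0,"grip": 0},
    {"x": 39.5,"y": 3.5,"z": 50,"turn": 0,"grip": 0},
    {"x": 39.5,"y": 3.5,"z": 80,"turn": 0,"grip": 0},
    {"x": 39.5,"y": 3.5,"z": 90,"turn": 0,"grip": 0},
    {"x": 39.5,"y": 3.5,"z": 90,"turn": 0,"grip": 0},
    {"x": 39.5,"y": 3.5,"z": 90,"turn": 0,"grip": 0},
  ],
)

```text
time: 6.23
eef_pos: [0.5134, 0.103, 0.2584]
ee_rot: [-2.051, -2.378, 0.002]
ft_force: [0.5, -0.1, -0.5]
gripper_width: 0.017
```

Run:
```python
from h import *
shot(3,{"scene":(110,200,280,400),"top":(190,260,230,330)})
go([.5133,.1048,.2585],8.5)
```

```text
t 6.33 pos [0.5149 0.1029 0.26  ] toolz [ 2.5e-03 -1.0e-04 -1.0e+00] yaw 8.42 f [0.58 0.11 0.37] w 0.0167
 shift mm [ 2.1 -1.4  1.5] turn -0.0013
```

View pics/scene3c.png

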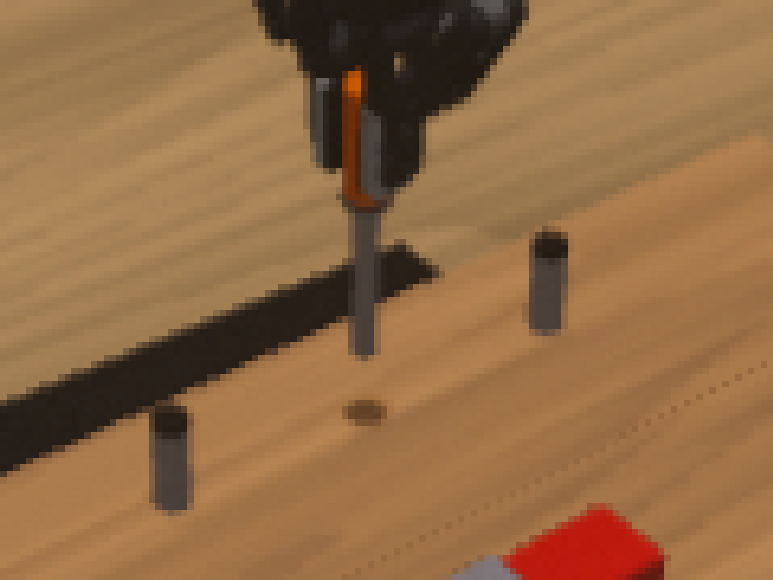

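View pics/top3c.png

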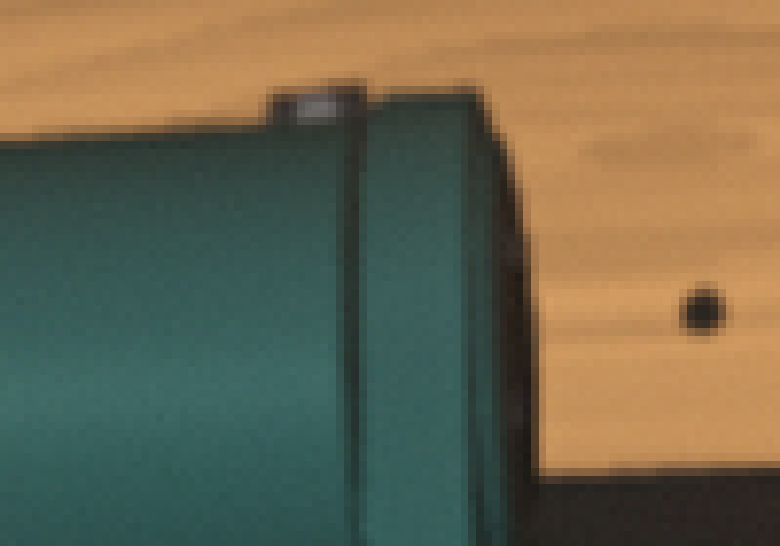

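Run:
```python
from h import *
f=6.5
px=lambda u,v:(280+u/f-.5,110+v/f-.5)
print(onz("scene",px(364,352),.1795),onz("scene",px(365,412),.1505))
m=[onz("scene",px(171,417),.1905),onz("scene",px(550,244),.1905)];print(m,(m[0]+m[1])/2)
```

```text
[0.51154399 0.10381245 0.1795    ] [0.51157209 0.10474003 0.1505    ]
[array([0.51595105, 0.01643931, 0.1905    ]), array([0.50725397, 0.19351228, 0.1905    ])] [0.51160251 0.10497579 0.1905    ]
```

carry_out(
  motion=[
    {"x": 1,"y": 0,"z": 5,"turn": 0,"grip": 0},
    {"x": 1,"y": 0,"z": 12,"turn": 0,"grip": 0},
    {"x": 1,"y": 0,"z": 20,"turn": 0,"grip": 0},
    {"x": 1,"y": 0,"z": 26,"turn": 0,"grip": 0},
    {"x": 1,"y": 0,"z": 29,"turn": 0,"grip": 0},
    {"x": 1,"y": 0,"z": 31,"turn": 0,"grip": 0},
    {"x": 1,"y": 0,"z": 31,"turn": 0,"grip": 0},
  ],
)

```text
time: 6.92
eef_pos: [0.5131, 0.1044, 0.2266]
ee_rot: [-2.051, -2.379, 0.002]
ft_force: [-0.9, 0.0, -1.1]
gripper_width: 0.0169
```

Run:
```python
from h import *
im,d=env.get_image("scene"); cv2.imwrite("pics/s4.png",cv2.resize(im[130:190,300:370],None,fx=8,fy=8,interpolation=0))
go([.5133,.1048,.2285],8.5)
```

```text
t 6.97 pos [0.5134 0.1045 0.227 ] toolz [-6.e-04 -1.e-04 -1.e+00] yaw 8.48 f [-0.08  0.34 -0.7 ] w 0.017
 shift mm [ 0.4 -0.1 -1.5] turn -0.0004
```

View pics/s4.png

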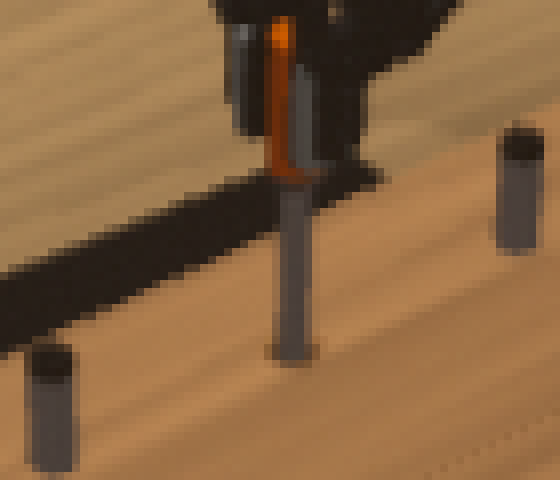

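The foot has entered the mouth, centred at (293,355), with no contact force. Next is a slow descent in stages.

carry_out(
  motion=[
    {"x": 0,"y": 0,"z": 3,"turn": 0,"grip": 0},
    {"x": 0,"y": 0,"z": 7,"turn": 0,"grip": 0},
    {"x": 0,"y": 0,"z": 11,"turn": 0,"grip": 0},
    {"x": 0,"y": 0,"z": 14,"turn": 0,"grip": 0},
    {"x": 0,"y": 0,"z": 14,"turn": 0,"grip": 0},
  ],
)

```text
time: 7.38
eef_pos: [0.5129, 0.1044, 0.2124]
ee_rot: [-2.05, -2.379, 0.002]
ft_force: [-0.2, 0.2, -0.9]
gripper_width: 0.0171
```

carry_out(
  motion=[
    {"x": 0,"y": 0,"z": 2,"turn": 0,"grip": 0},
    {"x": 0,"y": 0,"z": 4,"turn": 0,"grip": 0},
    {"x": 0,"y": 0,"z": 5,"turn": 0,"grip": 0},
    {"x": 0,"y": 0,"z": 5,"turn": 0,"grip": 0},
  ],
)

```text
time: 7.72
eef_pos: [0.5134, 0.1044, 0.2081]
ee_rot: [-2.051, -2.379, 0.001]
ft_force: [-1.1, -0.1, -0.1]
gripper_width: 0.0171
```

```bash
python3 -c "
from h import *
go([.5133,.1048,.2285],8.5)"
```

```text
t 7.72 pos [0.5134 0.1044 0.2081] toolz [-4.e-04 -1.e-04 -1.e+00] yaw 8.48 f [-1.05 -0.09 -0.06] w 0.0171
 shift mm [  0.4  -0.1 -20.4] turn -0.0003
```

carry_out(
  motion=[
    {"x": 0,"y": 0,"z": 1,"turn": 0,"grip": 0},
    {"x": 0,"y": 0,"z": 1,"turn": 0,"grip": 0},
  ],
)

```text
time: 7.88
eef_pos: [0.5135, 0.1044, 0.2072]
ee_rot: [-2.051, -2.38, 0.0]
ft_force: [0.3, 0.7, 0.3]
gripper_width: 0.0171
```

carry_out(
  motion=[
    {"x": 0,"y": 0,"z": 1,"turn": 0,"grip": 0},
    {"x": 0,"y": 0,"z": 1,"turn": 0,"grip": 0},
  ],
)

```text
time: 8.05
eef_pos: [0.5135, 0.1045, 0.2062]
ee_rot: [-2.051, -2.38, 0.0]
ft_force: [-0.7, 0.1, -0.1]
gripper_width: 0.0166
```

carry_out(
  motion=[
    {"x": 0,"y": 0,"z": 2,"turn": 0,"grip": 0},
    {"x": 0,"y": 0,"z": 4,"turn": 0,"grip": 0},
    {"x": 0,"y": 0,"z": 4,"turn": 0,"grip": 0},
  ],
)

```text
time: 8.3
eef_pos: [0.5132, 0.1044, 0.2018]
ee_rot: [-2.051, -2.379, 0.001]
ft_force: [0.3, 1.1, -1.1]
gripper_width: 0.0169
```

carry_out(
  motion=[
    {"x": 0,"y": 0,"z": 1,"turn": 0,"grip": 0},
    {"x": 0,"y": 0,"z": 2,"turn": 0,"grip": 0},
    {"x": 0,"y": 0,"z": 2,"turn": 0,"grip": 0},
  ],
)

```text
time: 8.55
eef_pos: [0.5136, 0.1045, 0.2004]
ee_rot: [2.051, 2.38, -0.0]
ft_force: [-0.1, -0.2, 1.6]
gripper_width: 0.0171
```

carry_out(
  motion=[
    {"x": 0,"y": 0,"z": 1,"turn": 0,"grip": 0},
    {"x": 0,"y": 0,"z": 1,"turn": 0,"grip": 0},
  ],
)

```text
time: 8.72
eef_pos: [0.5136, 0.1045, 0.1994]
ee_rot: [2.051, 2.379, 0.0]
ft_force: [-1.3, 0.4, 3.4]
gripper_width: 0.0169
```

carry_out(
  motion=[
    {"x": 0,"y": 0,"z": 1,"turn": 0,"grip": 0},
    {"x": 0,"y": 0,"z": 1,"turn": 0,"grip": 0},
  ],
)

```text
time: 8.88
eef_pos: [0.5136, 0.1045, 0.1984]
ee_rot: [2.051, 2.379, 0.0]
ft_force: [-2.1, -0.2, 4.1]
gripper_width: 0.017
```

carry_out(
  motion=[
    {"x": 0,"y": 0,"z": 0,"turn": 0,"grip": 0},
    {"x": 0,"y": 0,"z": 0,"turn": 0,"grip": 0},
  ],
)

```text
time: 9.05
eef_pos: [0.5136, 0.1045, 0.1984]
ee_rot: [2.051, 2.379, 0.0]
ft_force: [-1.0, 0.5, 3.7]
gripper_width: 0.0171
```

carry_out(
  motion=[
    {"x": 0,"y": 0,"z": 0.5,"turn": 0,"grip": 0},
    {"x": 0,"y": 0,"z": 0.5,"turn": 0,"grip": 0},
    {"x": 0,"y": 0,"z": 0.5,"turn": 0,"grip": 0},
  ],
)

```text
time: 9.3
eef_pos: [0.5136, 0.1045, 0.1979]
ee_rot: [2.051, 2.379, 0.0]
ft_force: [-2.1, 0.1, 5.3]
gripper_width: 0.017
```

carry_out(
  motion=[
    {"x": 0,"y": 0,"z": 0,"turn": 0,"grip": 0},
    {"x": 0,"y": 0,"z": 0,"turn": 0,"grip": 0},
    {"x": 0,"y": 0,"z": 0,"turn": 0,"grip": 0},
  ],
)

```text
time: 9.55
eef_pos: [0.5136, 0.1045, 0.1978]
ee_rot: [2.051, 2.379, 0.0]
ft_force: [-0.2, 0.2, 4.4]
gripper_width: 0.0171
```

Run:
```python
from h import *
im,d=env.get_image("scene"); cv2.imwrite("pics/s5.png",cv2.resize(im[130:190,300:370],None,fx=8,fy=8,interpolation=0))
go([.5133,.1048,.2285],8.5)
```

```text
t 9.6 pos [0.5136 0.1045 0.1978] toolz [ 2.e-04 -1.e-04 -1.e+00] yaw 8.48 f [-1.05 -0.45  4.76] w 0.0171
 shift mm [  0.4  -0.3 -30.7] turn -0.0003
```

View pics/s5.png

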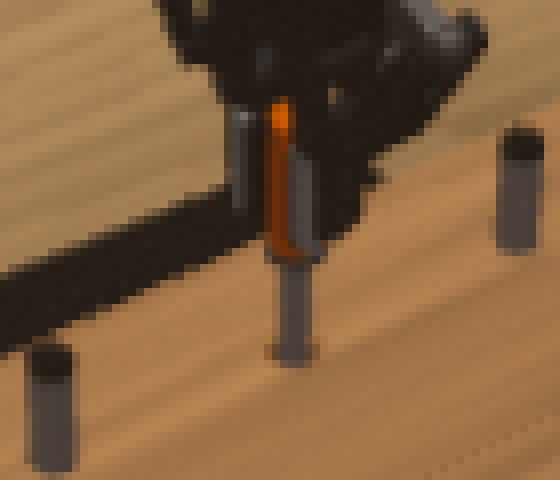

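Contact came at a foot depth of about 29.6 mm, and the tip gave about 3 mm at roughly 5.5 N. The bore is therefore 30 mm deep and the post is the 70 mm one (blue cap). I'll take the gauge back by reversing the commanded shifts.

carry_out(
  motion=[
    {"x": 0,"y": 0,"z": -3,"turn": 0,"grip": 0},
    {"x": 0,"y": 0,"z": -12,"turn": 0,"grip": 0},
    {"x": 0,"y": 0,"z": -27,"turn": 0,"grip": 0},
    {"x": 0,"y": 0,"z": -50,"turn": 0,"grip": 0},
    {"x": 0,"y": 0,"z": -80,"turn": 0,"grip": 0},
    {"x": 0,"y": 0,"z": -115,"turn": 0,"grip": 0},
    {"x": 0,"y": 0,"z": -140,"turn": 0,"grip": 0},
    {"x": 0,"y": 0,"z": -150.5,"turn": 0,"grip": 0},
    {"x": 0,"y": 0,"z": -150.5,"turn": 0,"grip": 0},
  ],
)

```text
time: 10.35
eef_pos: [0.515, 0.1046, 0.351]
ee_rot: [2.049, 2.377, 0.006]
ft_force: [-0.1, 0.1, -1.2]
gripper_width: 0.0171
```

carry_out(
  motion=[
    {"x": -20,"y": -2,"z": 0,"turn": 0,"grip": 0},
    {"x": -60,"y": -5,"z": 0,"turn": 0,"grip": 0},
    {"x": -100,"y": -9,"z": 0,"turn": 0,"grip": 0},
    {"x": -140,"y": -13,"z": 0,"turn": 0,"grip": 0},
    {"x": -180,"y": -16,"z": 0,"turn": 0,"grip": 0},
    {"x": -220,"y": -20,"z": 0,"turn": 0,"grip": 0},
    {"x": -260,"y": -24,"z": 0,"turn": 0,"grip": 0},
    {"x": -300,"y": -27,"z": 0,"turn": 0,"grip": 0},
    {"x": -340,"y": -31,"z": 0,"turn": 0,"grip": 0},
    {"x": -370,"y": -33,"z": 0,"turn": 0,"grip": 0},
  ],
)

```text
time: 11.18
eef_pos: [0.534, -0.2691, 0.3454]
ee_rot: [-2.051, -2.375, 0.002]
ft_force: [0.0, 0.1, -1.0]
gripper_width: 0.0171
```

carry_out(
  motion=[
    {"x": -25,"y": -2,"z": 0,"turn": 0,"grip": 0},
    {"x": -40.5,"y": -3.5,"z": 15,"turn": 0,"grip": 0},
    {"x": -40.5,"y": -3.5,"z": 40,"turn": 0,"grip": 0},
    {"x": -40.5,"y": -3.5,"z": 65,"turn": 0,"grip": 0},
    {"x": -40.5,"y": -3.5,"z": 80,"turn": 0,"grip": 0},
    {"x": -40.5,"y": -3.5,"z": 80,"turn": 0,"grip": 0},
    {"x": -40.5,"y": -3.5,"z": 80,"turn": 0,"grip": 0},
  ],
)

```text
time: 11.77
eef_pos: [0.5366, -0.3061, 0.2658]
ee_rot: [-2.048, -2.376, 0.001]
ft_force: [0.0, 0.6, -1.1]
gripper_width: 0.0172
```

Run:
```python
from h import *
shot(6,{"scene":(140,240,120,280),"top":(190,260,400,500)})
go([.5383,-.3071,.2685],8.5)
```

```text
t 11.87 pos [ 0.538  -0.3069  0.2684] toolz [-2.e-04  0.e+00 -1.e+00] yaw 8.49 f [-0.3   0.56 -1.38] w 0.0171
 shift mm [-0.3  0.2 -0.1] turn -0.0002
```

View pics/scene6c.png

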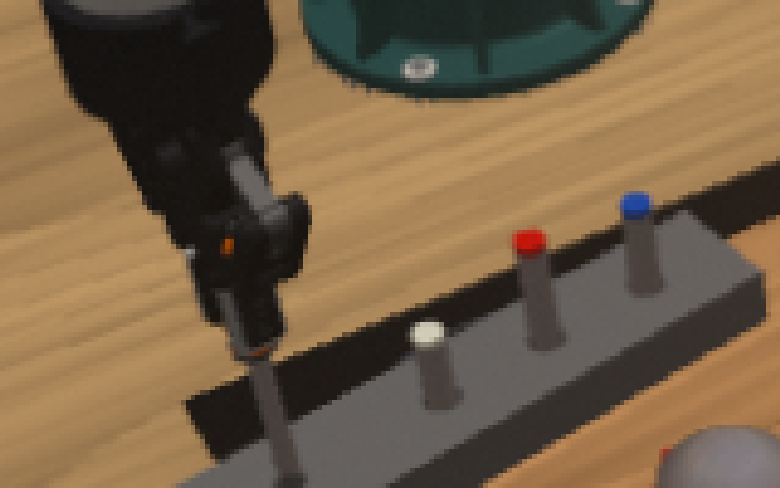

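View pics/top6c.png

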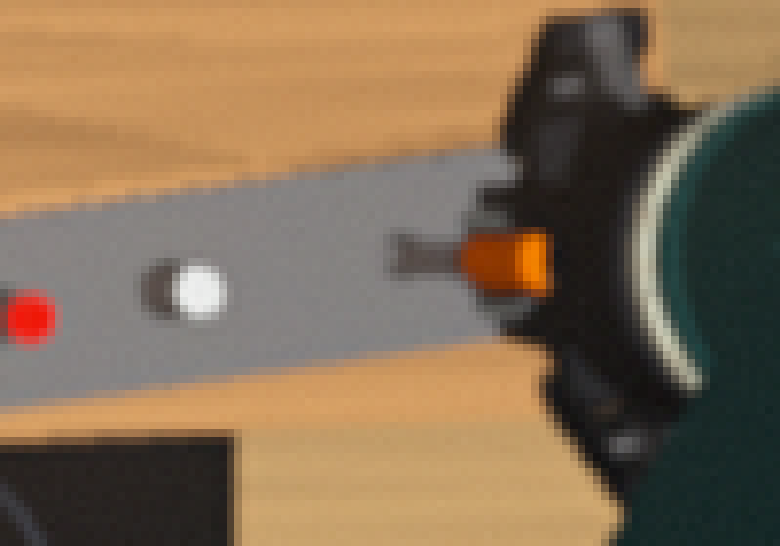

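The foot is directly above its hole: (290,480) in the scene crop and (400,257) in the top crop. The measured pose is within 0.3 mm of the pick pose. Lowering.

carry_out(
  motion=[
    {"x": 0,"y": 0,"z": 4,"turn": 0,"grip": 0},
    {"x": 0,"y": 0,"z": 8,"turn": 0,"grip": 0},
    {"x": 0,"y": 0,"z": 10,"turn": 0,"grip": 0},
    {"x": 0,"y": 0,"z": 11,"turn": 0,"grip": 0},
    {"x": 0,"y": 0,"z": 11,"turn": 0,"grip": 0},
  ],
)

```text
time: 12.28
eef_pos: [0.5378, -0.3068, 0.2572]
ee_rot: [-2.051, -2.379, 0.0]
ft_force: [0.2, -0.2, -0.8]
gripper_width: 0.017
```

carry_out(
  motion=[
    {"x": 0,"y": 0,"z": 1,"turn": 0,"grip": 0},
    {"x": 0,"y": 0,"z": 2,"turn": 0,"grip": 0},
    {"x": 0,"y": 0,"z": 2,"turn": 0,"grip": 0},
  ],
)

```text
time: 12.53
eef_pos: [0.5379, -0.3069, 0.2552]
ee_rot: [-2.051, -2.38, 0.0]
ft_force: [0.9, -0.3, -1.2]
gripper_width: 0.0172
```

In the hole without contact. On down to the bottom; I'll stop 1 mm short and check.

carry_out(
  motion=[
    {"x": 0,"y": 0,"z": 3,"turn": 0,"grip": 0},
    {"x": 0,"y": 0,"z": 7,"turn": 0,"grip": 0},
    {"x": 0,"y": 0,"z": 11,"turn": 0,"grip": 0},
    {"x": 0,"y": 0,"z": 14,"turn": 0,"grip": 0},
    {"x": 0,"y": 0,"z": 16,"turn": 0,"grip": 0},
    {"x": 0,"y": 0,"z": 16,"turn": 0,"grip": 0},
  ],
)

```text
time: 13.03
eef_pos: [0.5377, -0.3068, 0.2389]
ee_rot: [-2.051, -2.379, 0.0]
ft_force: [-1.5, 0.4, 1.6]
gripper_width: 0.0169
```

carry_out(
  motion=[
    {"x": 0,"y": 0,"z": 0.8,"turn": 0,"grip": 0},
    {"x": 0,"y": 0,"z": 0.8,"turn": 0,"grip": 0},
    {"x": 0,"y": 0,"z": 0.8,"turn": 0,"grip": 0},
  ],
)

```text
time: 13.28
eef_pos: [0.5378, -0.3069, 0.2387]
ee_rot: [-2.051, -2.38, 0.0]
ft_force: [-0.9, 0.6, 1.7]
gripper_width: 0.0166
```

carry_out(
  motion=[
    {"x": 0,"y": 0,"z": 0,"turn": 0,"grip": 0.6},
    {"x": 0,"y": 0,"z": 0,"turn": 0,"grip": 0.6},
    {"x": 0,"y": 0,"z": 0,"turn": 0,"grip": 0.6},
    {"x": 0,"y": 0,"z": 0,"turn": 0,"grip": 0.6},
    {"x": 0,"y": 0,"z": 0,"turn": 0,"grip": 0.6},
  ],
)

```text
time: 13.7
eef_pos: [0.538, -0.307, 0.2385]
ee_rot: [2.051, 2.379, -0.0]
ft_force: [0.3, -0.2, -0.1]
gripper_width: 0.0513
```

carry_out(
  motion=[
    {"x": 0,"y": 0,"z": -10,"turn": 0,"grip": 0.6},
    {"x": 0,"y": 0,"z": -30,"turn": 0,"grip": 0.6},
    {"x": 0,"y": 0,"z": -60,"turn": 0,"grip": 0.6},
    {"x": 0,"y": 0,"z": -85,"turn": 0,"grip": 0.6},
    {"x": 0,"y": 0,"z": -100,"turn": 0,"grip": 0.6},
    {"x": 0,"y": 0,"z": -100,"turn": 0,"grip": 0.6},
  ],
)

```text
time: 14.2
eef_pos: [0.5398, -0.3082, 0.3438]
ee_rot: [2.046, 2.373, 0.001]
ft_force: [0.9, -0.2, 0.0]
gripper_width: 0.0512
```

Run:
```python
from h import *
shot(7,{"scene":(110,240,100,310),"top":(190,260,350,500)})
go([.5103,-.1225,.34],8.5)
```

```text
t 14.3 pos [ 0.5382 -0.3071  0.3394] toolz [ 0.0014 -0.0012 -1.    ] yaw 8.48 f [-0.83  0.28 -0.15] w 0.0507
 shift mm [186.7  -0.4  -0.8] turn -0.0003
```

View pics/scene7c.png

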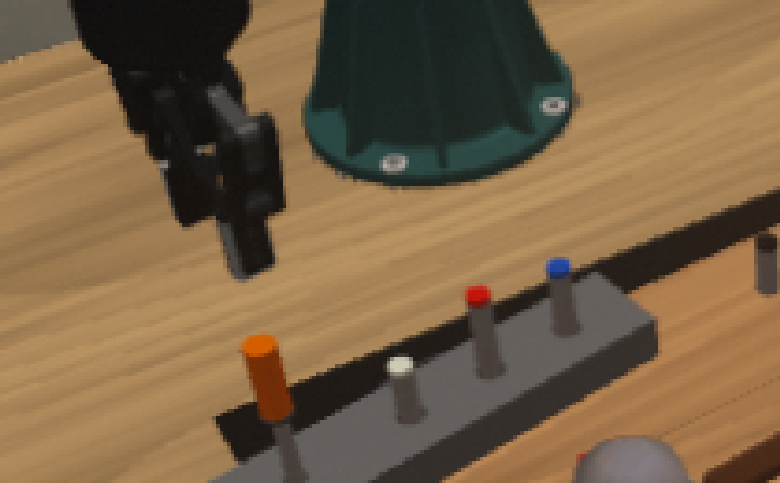

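The gauge is upright in its hole, with its top at (260,345). Now to the blue post, 185 mm along the rack.

carry_out(
  motion=[
    {"x": 20,"y": 0,"z": 0,"turn": 0,"grip": 0.6},
    {"x": 60,"y": 0,"z": 0,"turn": 0,"grip": 0.6},
    {"x": 100,"y": 0,"z": 0,"turn": 0,"grip": 0.6},
    {"x": 140,"y": 0,"z": 0,"turn": 0,"grip": 0.6},
    {"x": 170,"y": 0,"z": 0,"turn": 0,"grip": 0.6},
    {"x": 185,"y": 0,"z": 0,"turn": 0,"grip": 0.6},
    {"x": 185,"y": 0,"z": 20,"turn": 0,"grip": 0.6},
    {"x": 185,"y": 0,"z": 50,"turn": 0,"grip": 0.6},
    {"x": 185,"y": 0,"z": 80,"turn": 0,"grip": 0.6},
    {"x": 185,"y": 0,"z": 80,"turn": 0,"grip": 0.6},
  ],
)

```text
time: 15.13
eef_pos: [0.5065, -0.1226, 0.2524]
ee_rot: [-2.044, -2.372, 0.007]
ft_force: [-1.0, 0.1, -1.3]
gripper_width: 0.0513
```

Run:
```python
from h import *
shot(8,{"scene":(110,240,160,310),"top":(190,260,330,430)})
go([.5103,-.1225,.198],8.5)
```

```text
t 15.23 pos [ 0.5097 -0.1239  0.2574] toolz [-0.0037  0.0011 -1.    ] yaw 8.47 f [ 0.24 -0.75 -0.02] w 0.051
 shift mm [ 1.2  1.  59.4] turn -0.0006
```

View pics/scene8c.png

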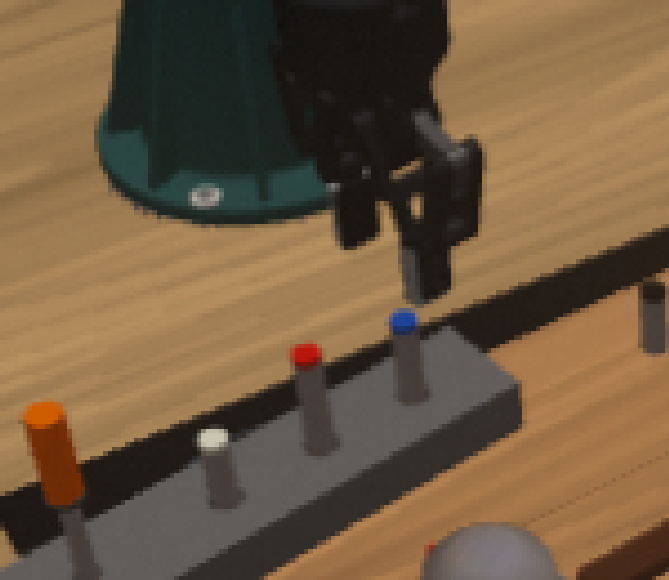

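View pics/top8c.png

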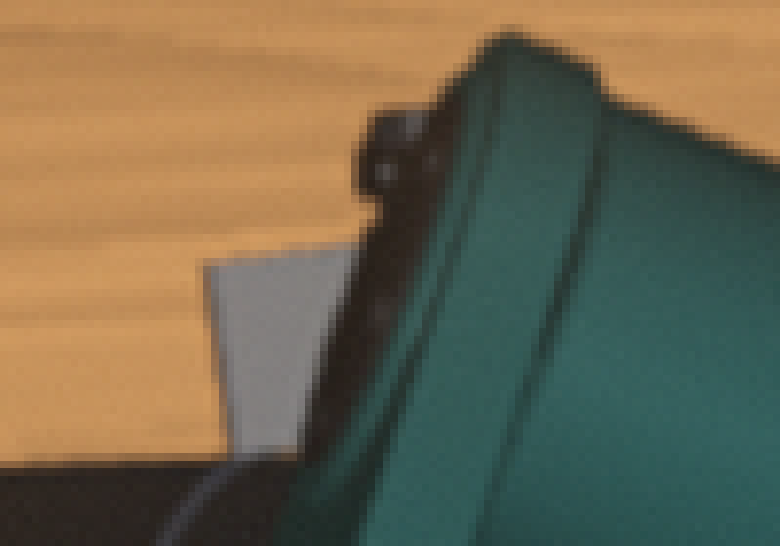

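The jaws straddle the blue cap at (404,322). Going down and gripping.

carry_out(
  motion=[
    {"x": 0,"y": 0,"z": 10,"turn": 0,"grip": 0.6},
    {"x": 0,"y": 0,"z": 25,"turn": 0,"grip": 0.6},
    {"x": 0,"y": 0,"z": 45,"turn": 0,"grip": 0.6},
    {"x": 0,"y": 0,"z": 55,"turn": 0,"grip": 0.6},
    {"x": 0,"y": 0,"z": 60.5,"turn": 0,"grip": 0.6},
    {"x": 0,"y": 0,"z": 60.5,"turn": 0,"grip": 0.6},
    {"x": 0,"y": 0,"z": 60.5,"turn": 0,"grip": 0.6},
  ],
)

```text
time: 15.82
eef_pos: [0.5112, -0.1243, 0.1987]
ee_rot: [2.051, 2.379, 0.0]
ft_force: [-0.5, 0.9, 0.4]
gripper_width: 0.0514
```

carry_out(
  motion=[
    {"x": 0,"y": 0,"z": 0,"turn": 0,"grip": 0},
    {"x": 0,"y": 0,"z": 0,"turn": 0,"grip": 0},
    {"x": 0,"y": 0,"z": 0,"turn": 0,"grip": 0},
    {"x": 0,"y": 0,"z": 0,"turn": 0,"grip": 0},
    {"x": 0,"y": 0,"z": 0,"turn": 0,"grip": 0},
    {"x": 0,"y": 0,"z": 0,"turn": 0,"grip": 0},
    {"x": 0,"y": 0,"z": 0,"turn": 0,"grip": 0},
    {"x": 0,"y": 0,"z": 0,"turn": 0,"grip": 0},
    {"x": 0,"y": 0,"z": 0,"turn": 0,"grip": 0},
  ],
)

```text
time: 16.57
eef_pos: [0.5112, -0.1242, 0.1989]
ee_rot: [2.05, 2.379, 0.001]
ft_force: [-0.7, 0.1, 6.2]
gripper_width: 0.0126
```

Run:
```python
from h import *
im,d=env.get_image("scene"); cv2.imwrite("pics/s9.png",cv2.resize(im[140:220,200:290],None,fx=7,fy=7,interpolation=0))
go([.5103,-.1225,.198],8.5)
```

```text
t 16.62 pos [ 0.5113 -0.1242  0.1988] toolz [ 1.4e-03 -7.0e-04 -1.0e+00] yaw 8.48 f [-1.43 -0.18  5.96] w 0.0126
 shift mm [ 1.8 -0.7  0.8] turn -0.0003
```

View pics/s9.png

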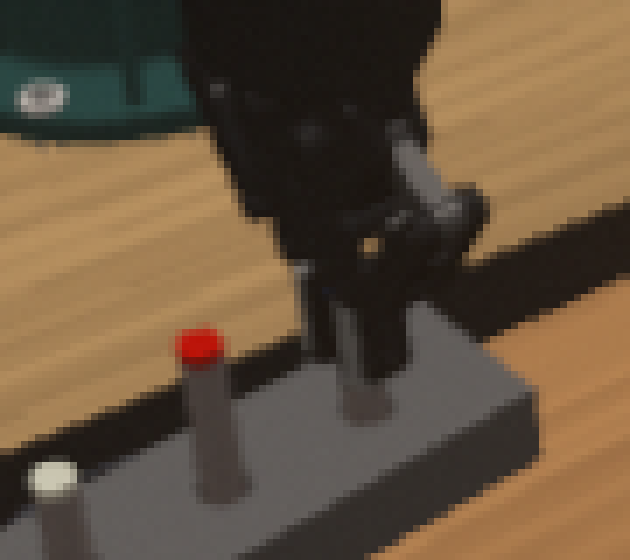

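carry_out(
  motion=[
    {"x": 0,"y": 0,"z": -5,"turn": 0,"grip": 0},
    {"x": 0,"y": 0,"z": -15,"turn": 0,"grip": 0},
    {"x": 0,"y": 0,"z": -30,"turn": 0,"grip": 0},
    {"x": 0,"y": 0,"z": -50,"turn": 0,"grip": 0},
    {"x": 0,"y": 0,"z": -75,"turn": 0,"grip": 0},
    {"x": 0,"y": 0,"z": -80,"turn": 0,"grip": 0},
    {"x": 0,"y": 0,"z": -80,"turn": 0,"grip": 0},
  ],
)

```text
time: 17.2
eef_pos: [0.512, -0.1244, 0.2803]
ee_rot: [2.048, 2.376, 0.002]
ft_force: [0.2, -0.7, -1.0]
gripper_width: 0.0127
```

carry_out(
  motion=[
    {"x": 20,"y": 3,"z": 0,"turn": 0,"grip": 0},
    {"x": 60,"y": 10,"z": 0,"turn": 0,"grip": 0},
    {"x": 100,"y": 16,"z": 0,"turn": 0,"grip": 0},
    {"x": 140,"y": 23,"z": 0,"turn": 0,"grip": 0},
    {"x": 180,"y": 29,"z": 0,"turn": 0,"grip": 0},
    {"x": 210,"y": 34,"z": 0,"turn": 0,"grip": 0},
    {"x": 225.5,"y": 36.5,"z": 0,"turn": 0,"grip": 0},
    {"x": 225.5,"y": 36.5,"z": 25,"turn": 0,"grip": 0},
    {"x": 225.5,"y": 36.5,"z": 55,"turn": 0,"grip": 0},
    {"x": 225.5,"y": 36.5,"z": 65,"turn": 0,"grip": 0},
  ],
)

```text
time: 18.03
eef_pos: [0.5101, 0.1048, 0.2085]
ee_rot: [-2.046, -2.377, 0.008]
ft_force: [-2.4, -0.0, -1.0]
gripper_width: 0.0123
```

carry_out(
  motion=[
    {"x": 0,"y": 0,"z": 0,"turn": 0,"grip": 0},
    {"x": 0,"y": 0,"z": 0,"turn": 0,"grip": 0},
    {"x": 0,"y": 0,"z": 0,"turn": 0,"grip": 0},
  ],
)

```text
time: 18.28
eef_pos: [0.5143, 0.1042, 0.2139]
ee_rot: [2.051, 2.378, 0.001]
ft_force: [0.3, -0.8, -0.3]
gripper_width: 0.013
```

Run:
```python
from h import *
shot(10,{"scene":(110,200,280,400)})
go([.5136,.1045,.2139],8.5)
```

```text
t 18.38 pos [0.5147 0.1042 0.2144] toolz [ 2.5e-03  1.0e-04 -1.0e+00] yaw 8.44 f [-0.54 -0.38 -0.52] w 0.0125
 shift mm [ 0.4 -1.   0.5] turn -0.001
```

View pics/scene10c.png

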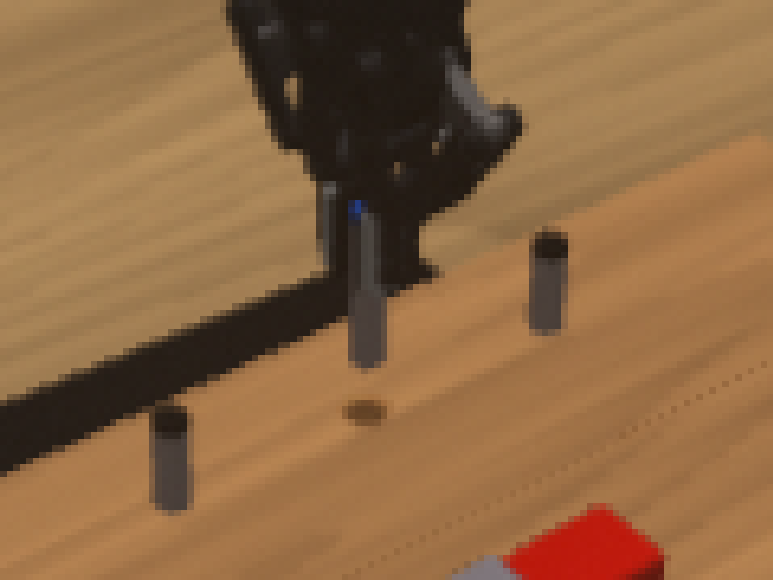

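Run:
```python
from h import *
f=6.5
px=lambda u,v:(280+u/f-.5,110+v/f-.5)
for v in (355,358):print(onz("scene",px(367.5,v),.1745))
print(onz("scene",px(365,412),.1505))
b=onz("scene",px(365,412),.1505)
# where should a foot centred over bore appear
p=P["scene"];T=np.linalg.inv(p["cam_to_world"])
for q in (b+[0,0,.0235],):
    r,_=cv2.projectPoints(q[None],cv2.Rodrigues(T[:3,:3])[0],T[:3,3],p["K"],p["dist_coeffs"]);r=r[0,0];print((r-[280,110]+.5)*f)
im=cv2.imread("pics/scene10.png")[110:200,280:400]; 
for row in (47,50,53): print(row,im[row,50:64].sum(1))
for row in (62,63): print(row,im[row,50:64].sum(1))
```

```text
[0.50848948 0.10762101 0.1745    ]
[0.50999686 0.10656935 0.1745    ]
[0.51157209 0.10474003 0.1505    ]
[365.87781195 362.86899161]
47 [ 92  92  91  93 172 195 194 190 193 230 341 356 364 377]
50 [172 304 337 343 218 196 197 191 195 237 365 380 383 386]
53 [375 382 381 385 231 194 193 193 196 235 361 379 374 375]
62 [374 367 359 351 297 247 233 235 279 330 359 392 395 383]
63 [363 360 352 285 227 203 201 204 213 259 352 381 372 352]
```

Run:
```python
from h import *
p=P["scene"];T=np.linalg.inv(p["cam_to_world"])
def proj(q):
    r,_=cv2.projectPoints(np.atleast_2d(q),cv2.Rodrigues(T[:3,:3])[0],T[:3,3],p["K"],p["dist_coeffs"]);return r[:,0]
a=np.linspace(0,2*np.pi,73)
def circ(c,r,z): return np.c_[c[0]+r*np.cos(a),c[1]+r*np.sin(a),0*a+z]
im=cv2.imread("pics/scene10.png").astype(int).sum(2)
print("bore rows"); print(im[168:180,332:342])
print("post foot rows"); print(im[160:170,332:342])
for z0 in(.1505,):
  for c in((.5116,.1047),(.5136,.1045)):
    r=proj(circ(c,.0078,z0));print("bore",c,r.min(0),r.max(0)); r=proj(circ(c,.0098,z0));print(" chamf",r.min(0),r.max(0))
    for z in (.1735,.1745):
        r=np.r_[proj(circ(c,.0055,z)),proj(circ(c,.007,z+.0015))];print(" foot",z,r.min(0),r.max(0))
```

```text
bore rows
[[373 375 374 375 366 378 370 362 359 361]
 [372 380 377 383 378 370 362 360 365 366]
 [379 382 375 369 362 361 364 369 374 376]
 [376 365 355 355 349 342 349 369 381 386]
 [359 351 297 247 233 235 279 330 359 392]
 [352 285 227 203 201 204 213 259 352 381]
 [369 293 217 206 207 209 199 261 352 352]
 [383 372 328 255 244 245 257 318 332 333]
 [394 394 384 353 340 320 315 331 334 338]
 [393 381 369 346 336 330 336 339 339 341]
 [372 357 341 334 336 339 341 337 344 340]
 [356 349 339 341 343 340 341 343 341 348]]
post foot rows
[[337 343 218 196 197 191 195 237 365 380]
 [369 372 226 196 195 194 194 235 362 382]
 [376 382 231 196 197 195 192 236 364 384]
 [381 385 231 194 193 193 196 235 361 379]
 [378 375 231 195 195 194 194 233 357 375]
 [378 383 234 193 194 195 196 237 357 373]
 [382 381 319 244 201 194 254 334 367 366]
 [378 376 367 351 298 338 353 364 360 359]
 [373 375 374 375 366 378 370 362 359 361]
 [372 380 377 383 378 370 362 360 365 366]]
bore (0.5116, 0.1047) [332.47590139 170.92570394] [338.81847461 174.88624009]
 chamf [331.6628788 170.4235825] [339.63173861 175.39970786]
 foot 0.1735 [332.90435793 163.25460428] [338.67149634 166.89256468]
 foot 0.1745 [332.90862284 162.92891519] [338.67886315 166.56645705]
bore (0.5136, 0.1045) [332.87088825 171.37160348] [339.22061915 175.34105413]
 chamf [332.05694615 170.86835724] [340.03479889 175.85568313]
 foot 0.1735 [333.30506795 163.69785767] [339.07881277 167.34321253]
 foot 0.1745 [333.30955419 163.37203439] [339.08640853 167.0169742 ]
```

Measured in the picture, the bore is at (336,173) and the post foot at about (336.4,165). The post is within about 1 mm of the bore, slightly too far towards +y. I'll correct 0.6 mm and lower gently.

carry_out(
  motion=[
    {"x": -0.6,"y": 0,"z": 5,"turn": 0,"grip": 0},
    {"x": -0.6,"y": 0,"z": 12,"turn": 0,"grip": 0},
    {"x": -0.6,"y": 0,"z": 18,"turn": 0,"grip": 0},
    {"x": -0.6,"y": 0,"z": 21,"turn": 0,"grip": 0},
    {"x": -0.6,"y": 0,"z": 22,"turn": 0,"grip": 0},
    {"x": -0.6,"y": 0,"z": 22,"turn": 0,"grip": 0},
  ],
)

```text
time: 18.88
eef_pos: [0.5132, 0.1038, 0.1904]
ee_rot: [-2.051, -2.379, 0.001]
ft_force: [0.3, -0.4, -0.5]
gripper_width: 0.0127
```

carry_out(
  motion=[
    {"x": 0,"y": 0,"z": 0.7,"turn": 0,"grip": 0},
    {"x": 0,"y": 0,"z": 1.4,"turn": 0,"grip": 0},
    {"x": 0,"y": 0,"z": 2,"turn": 0,"grip": 0},
    {"x": 0,"y": 0,"z": 2,"turn": 0,"grip": 0},
  ],
)

```text
time: 19.22
eef_pos: [0.5136, 0.1039, 0.189]
ee_rot: [2.051, 2.38, -0.0]
ft_force: [-0.3, -0.3, -0.1]
gripper_width: 0.0127
```

carry_out(
  motion=[
    {"x": 0,"y": 0,"z": 0.7,"turn": 0,"grip": 0},
    {"x": 0,"y": 0,"z": 1.4,"turn": 0,"grip": 0},
    {"x": 0,"y": 0,"z": 2,"turn": 0,"grip": 0},
    {"x": 0,"y": 0,"z": 2,"turn": 0,"grip": 0},
  ],
)

```text
time: 19.55
eef_pos: [0.5136, 0.1039, 0.1869]
ee_rot: [-2.051, -2.38, 0.0]
ft_force: [-0.8, -0.1, -1.3]
gripper_width: 0.0127
```

carry_out(
  motion=[
    {"x": 0,"y": 0,"z": 0.7,"turn": 0,"grip": 0},
    {"x": 0,"y": 0,"z": 1.4,"turn": 0,"grip": 0},
    {"x": 0,"y": 0,"z": 2,"turn": 0,"grip": 0},
    {"x": 0,"y": 0,"z": 3,"turn": 0,"grip": 0},
    {"x": 0,"y": 0,"z": 3,"turn": 0,"grip": 0},
  ],
)

```text
time: 19.97
eef_pos: [0.5136, 0.1039, 0.1838]
ee_rot: [-2.051, -2.38, 0.0]
ft_force: [0.0, 0.2, -1.3]
gripper_width: 0.0131
```

carry_out(
  motion=[
    {"x": 0,"y": 0,"z": 1,"turn": 0,"grip": 0},
    {"x": 0,"y": 0,"z": 3,"turn": 0,"grip": 0},
    {"x": 0,"y": 0,"z": 5,"turn": 0,"grip": 0},
    {"x": 0,"y": 0,"z": 7,"turn": 0,"grip": 0},
    {"x": 0,"y": 0,"z": 8,"turn": 0,"grip": 0},
    {"x": 0,"y": 0,"z": 8,"turn": 0,"grip": 0},
  ],
)

```text
time: 20.47
eef_pos: [0.5136, 0.1039, 0.1757]
ee_rot: [-2.051, -2.38, 0.0]
ft_force: [1.6, 1.0, -1.0]
gripper_width: 0.0129
```

Run:
```python
from h import *
shot(11,{"scene":(110,200,280,400)})
go([.5136,.1045,.2139],8.5)
```

```text
t 20.57 pos [0.5136 0.1039 0.1759] toolz [-3.e-04 -1.e-04 -1.e+00] yaw 8.48 f [-0.71  0.33 -0.39] w 0.0127
 shift mm [  0.6   0.1 -38. ] turn -0.0003
```

View pics/scene11c.png

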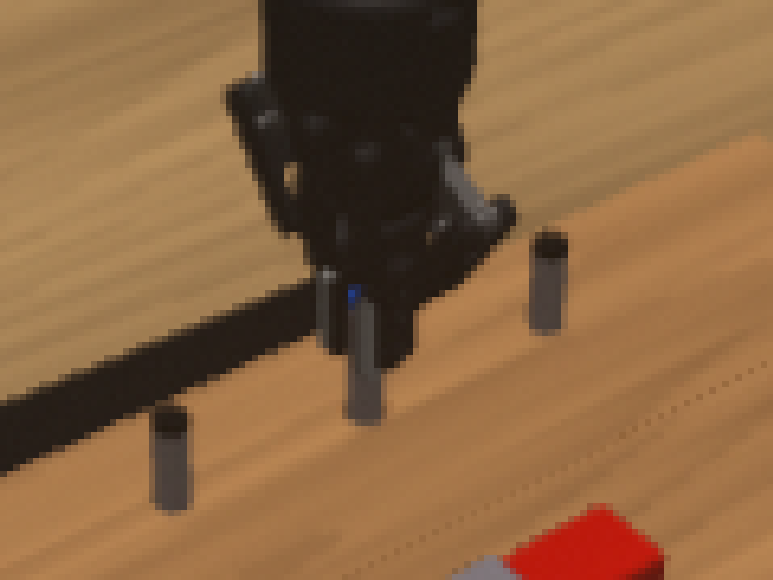

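The post has gone into the bore without touching, at (364,400) in the crop. Easing it further down.

carry_out(
  motion=[
    {"x": 0,"y": 0,"z": 2,"turn": 0,"grip": 0},
    {"x": 0,"y": 0,"z": 5,"turn": 0,"grip": 0},
    {"x": 0,"y": 0,"z": 8,"turn": 0,"grip": 0},
    {"x": 0,"y": 0,"z": 10,"turn": 0,"grip": 0},
    {"x": 0,"y": 0,"z": 12,"turn": 0,"grip": 0},
    {"x": 0,"y": 0,"z": 13.5,"turn": 0,"grip": 0},
    {"x": 0,"y": 0,"z": 13.5,"turn": 0,"grip": 0},
  ],
)

```text
time: 21.15
eef_pos: [0.5136, 0.1038, 0.1621]
ee_rot: [-2.051, -2.379, 0.0]
ft_force: [0.2, -0.9, -1.0]
gripper_width: 0.0128
```

carry_out(
  motion=[
    {"x": 0,"y": 0,"z": 0.5,"turn": 0,"grip": 0},
    {"x": 0,"y": 0,"z": 1,"turn": 0,"grip": 0},
    {"x": 0,"y": 0,"z": 1,"turn": 0,"grip": 0},
  ],
)

```text
time: 21.4
eef_pos: [0.5136, 0.1039, 0.1615]
ee_rot: [-2.051, -2.38, 0.0]
ft_force: [0.2, -0.1, 0.2]
gripper_width: 0.0127
```

carry_out(
  motion=[
    {"x": 0,"y": 0,"z": 0.5,"turn": 0,"grip": 0},
    {"x": 0,"y": 0,"z": 0.5,"turn": 0,"grip": 0},
  ],
)

```text
time: 21.57
eef_pos: [0.5136, 0.1038, 0.161]
ee_rot: [2.051, 2.38, -0.0]
ft_force: [0.3, -0.0, 0.2]
gripper_width: 0.0124
```

carry_out(
  motion=[
    {"x": 0,"y": 0,"z": 0.5,"turn": 0,"grip": 0},
    {"x": 0,"y": 0,"z": 0.5,"turn": 0,"grip": 0},
  ],
)

```text
time: 21.73
eef_pos: [0.5137, 0.1039, 0.1609]
ee_rot: [2.051, 2.379, 0.0]
ft_force: [-0.5, 0.4, 3.3]
gripper_width: 0.0128
```

The post is on the bottom (3.3 N, foot about 30 mm deep). Releasing and rising.

carry_out(
  motion=[
    {"x": 0,"y": 0,"z": 0,"turn": 0,"grip": 0.5},
    {"x": 0,"y": 0,"z": 0,"turn": 0,"grip": 0.5},
    {"x": 0,"y": 0,"z": 0,"turn": 0,"grip": 0.5},
    {"x": 0,"y": 0,"z": 0,"turn": 0,"grip": 0.5},
    {"x": 0,"y": 0,"z": 0,"turn": 0,"grip": 0.5},
  ],
)

```text
time: 22.15
eef_pos: [0.5135, 0.1039, 0.1604]
ee_rot: [-2.051, -2.379, 0.0]
ft_force: [-0.2, 0.2, 1.1]
gripper_width: 0.0428
```

carry_out(
  motion=[
    {"x": 0,"y": 0,"z": -5,"turn": 0,"grip": 0.5},
    {"x": 0,"y": 0,"z": -15,"turn": 0,"grip": 0.5},
    {"x": 0,"y": 0,"z": -35,"turn": 0,"grip": 0.5},
    {"x": 0,"y": 0,"z": -65,"turn": 0,"grip": 0.5},
    {"x": 0,"y": 0,"z": -100,"turn": 0,"grip": 0.5},
    {"x": 0,"y": 0,"z": -130,"turn": 0,"grip": 0.5},
    {"x": 0,"y": 0,"z": -150,"turn": 0,"grip": 0.5},
    {"x": 0,"y": -40,"z": -160,"turn": 0,"grip": 0.5},
    {"x": 0,"y": -70,"z": -160,"turn": 0,"grip": 0.5},
    {"x": 0,"y": -70,"z": -160,"turn": 0,"grip": 0.5},
  ],
)

```text
time: 22.98
eef_pos: [0.4392, 0.0932, 0.3219]
ee_rot: [-2.05, -2.379, 0.003]
ft_force: [-0.4, -0.1, 0.4]
gripper_width: 0.0428
```

Run:
```python
from h import *
shot(12,{"scene":(110,250,150,390),"top":(80,260,150,510)})
go([.5136,.1045,.2139],8.5)
C=cloud("scene",np.load("pics/scene12.npy"))
im=cv2.imread("pics/scene12.png").astype(int);b,r=im[...,0],im[...,2]
m=(b>120)&(b-r>50);m[:, :300]=0;m[:, 380:]=0;v,u=np.nonzero(m);print(u.mean(),v.mean(),len(u))
Q=C[v,u];print(np.median(Q,0),Q[:,2].max())
for x in (303.5+2,364):
    d=C[140:185,int(x)-3:int(x)+5].reshape(-1,3); print(x,[d[(abs(d[:,0]-.512)<.012)][:,2].max()])
```

```text
t 23.08 pos [0.4438 0.0935 0.3217] toolz [ 0.0021  0.     -1.    ] yaw 8.47 f [-0.12 -0.62 -1.  ] w 0.0428
 shift mm [  0.6  70.4 108. ] turn -0.0004
336.14285714285717 159.92857142857142 14
[0.51219276 0.10532056 0.19018144] 0.1913465682748371
305.5 [np.float64(0.19318383333399447)]
364 [np.float64(0.19309875032134582)]
```

View pics/scene12c.png

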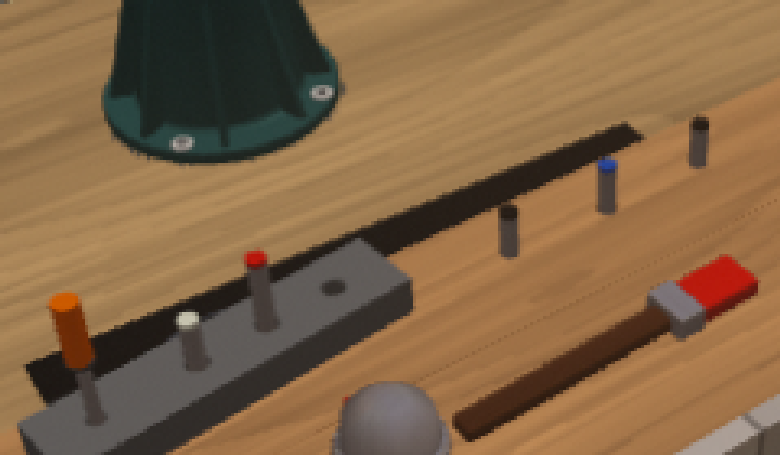

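View pics/top12c.png

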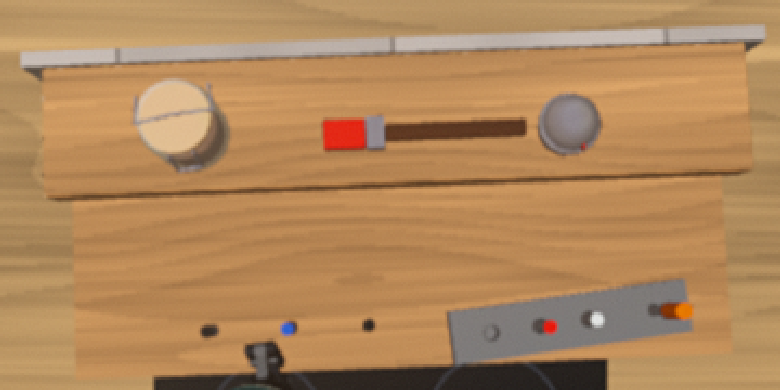

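The blue post stands between its neighbours and level with them: tops at (509,211), (607,166) and (700,123) in the scene crop, blue cap at about z 0.191. The gauge, white post and red post are in the rack, and the upper-shelf items are where they were. Handing in.

```bash
python3 -c "
from h import *
print(env.read_state()['joint_velocities'].round(3)); print(env.hand_in())"
```

```text
[ 0.     0.039 -0.033  0.001 -0.017 -0.   ]
the job is handed in; nothing more can be done
None
```

The bore is 30 mm deep, and the 70 mm blue-capped post now stands in it, level with its two fitted neighbours. I handed the job in at about 23 s of the 72 s allowed.

- **Gauging:** the gauge bottomed at about 29.6 mm. I pressed it to roughly 5.5 N, so the tip gave about 3 mm. It then went back upright into its hole in the rack.
- **Post:** it went down the bore without touching the sides and met the bottom gently, at about 3 N and 30 mm deep. I let go and moved the gripper clear.
- **Last checks:** the final pictures show the three posts in line, with the blue cap's top at z ≈ 0.191 m. That matches the expected 40 mm above the shelf. The gauge and the white and red posts are in the rack, and the timer, brush and jar look unmoved.
- **Disagreements:** the depth readings put the fitted neighbours' tops at about 0.193 m, 2 mm above the blue one, which is within camera error. Force readings wandered by about 1 N, so the 3 mm of give is an estimate. Two early move calls were refused because rows lacked fields, and nothing moved then.

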